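Release the spring drawer of a flower-shop box with a push dowel

ROBOT

A 6-joint arm with a two-finger parallel gripper is mounted at the origin on the work surface. World frame = base frame: x ahead of the robot, y to its left, z up, the work surface at z = 0. Lengths are in m, angles in rad, forces in N, time in s.
With the tool pointing down it reaches from about 0.25 to 0.8 m from the base axis. Payload 8.5 kg.
Tool frame: the origin (TCP) lies at the very end of the fingers, on their centre line; the grasp point (between the pads) lies manip.hold_point_z behind it (manip.hold_point_z is the distance from the TCP to the grasp point, in m); y points along the fingers, x is the direction in which the jaws open and shut, and the axes are right-handed (so a half turn about y gives the same grasp; the last joint's range is limited). The gripper opens to 85 mm and grips with 20 to 120 N. Pads are 22 mm wide; open, the fingers measure 114 mm over their backs; the gripper's body (76 mm by 85 mm) begins 54 mm behind the grasp point. The pads swing forward as they close: fully open they stand 13 mm farther back than shut.
Start: joints at [1.333, 0.238, -0.013, 1.319, 0, 1.571], TCP at [0.124, 0.51, 0.231] pointing down, gripper open.
Joint ranges: [-2.66, 2.66], [-1.03, 1.9], [-1.14, 1.46], [-1.82, 2.27], [-1.45, 1.34], [-3.14, 3.14]. Speed limits (rad/s): [2.22, 2.22, 2.79, 3.14, 3.14, 3.14].

INTERFACE

Orientations are given as a 3x3 rotation matrix whose columns are the frame's x, y, z axes.
In Python, from workcell import state, cams, manip gives the robot as it stands.
- The arm moves only by the tool send_rows, never from a script. Its argument "series" is a list that holds one entry, the list of rows, each a list of 5 numbers: the shift along the tool's x, y, z in cm, then the turn about the tool's y in rad, then the opening, from -1 (shut) to 1 (fully open). A call has 1 to 20 rows; each row is the pose to reach, as a shift and turn from the pose measured when the call began, along the tool's axes at that moment; what a row does not reach only later rows make up. A row lasts 1/12 s, in which the tool goes at most 41.7 mm and 7.16 degrees, less where a joint would pass 70% of its speed; a pose out of reach is approached as far as the arm can. A call with a gripper value outside its range is refused whole. The fingers move at their own pace and stop on an object; "squeeze" is the grip in N (left out, the last holds). Time passes only in rows, so rows that repeat a pose let the fingers close. It gives the time, the measured TCP pose, the force and the opening at its end, in the units of the state.
- state(): the state, without advancing time (a new reading comes with each control period).
- cams.read_camera(name): name is "scene" or "top" or "wrist"; returns the picture (480x640x3 uint8, red, green, blue); there is no depth.
- cams.camera_model(name): a dict with "K" (3x3 intrinsics, pixels), "pose" (4x4, takes a point from camera to world coordinates). Camera axes: x right, y down, z forward; pixel columns grow to the right and rows downward; lengths in m; the calibration is good to about 2 mm. A picture is of the moment at which its call begins: read the wrist's pose just before it. camera_model takes no time and is no camera call; for the wrist camera it gives the pose at the moment of the call.
- manip.close_job(): hands the job in, once; it reports no verdict.
The state is a dict: "t": time; "joint_pos": joint angles; "qd": joint speeds; "joint_torque": joint torques, N m; "ee_pos": TCP position; "tool_rot": TCP orientation; "wrist_force": force on the tool from outside, world axes, zero at the start; "moment": the same for the moment, N m; "width": opening from 0.0 (shut) to 1.0 (fully open).
Only numpy, scipy, OpenCV 4.12 (cv2) and the standard library are available. Lean on these libraries where they do the work, as an engineer would, in place of code of your own. Each camera call takes 0.05 s, during which the arm holds its last target.

TASK

The drawer of the dark wooden box is held shut by a spring catch inside. Take the long thin push dowel from the plywood stand and push it straight down through the round hole in the box top until the catch lets go and the drawer springs out, then hang the dowel back upright in its hole of the stand and let go. Leave the stubby dibber, the foam-filled planter and the terracotta pot where they are.

Things in the scene. Friction and masses are not known exactly. Their poses are not given: they have to be found in the camera images.
- dowel: Push dowel, pale wood, loose, 0.1 kg, hanging upright by its collar in either hole of the stand. Origin: centre of its flat lower tip; z up along it; round, yaw is free. Up from the tip: shaft 12 mm diameter to 65 mm, flat round collar 54 mm diameter to 73 mm, round handle 24 mm diameter to 133 mm (grip at about 105 mm). In the stand its tip is 25 mm, its top 158 mm above the table.
- stand: Plywood stand fixed left or right of the dark box. Origin on the table under its centre, z up; 110 mm along x, 190 along y, 90 high: a 16 mm top board on two end panels. Two 33 mm through holes at y = +45 and -45 mm (x = 0), one with the dowel, one with the dibber. A tool hangs upright with its collar's underside on the board, with 10 mm of play around the dowel's shaft.
- release_hole (a point): Centre of the 33 mm round hole in the top face (110 mm high, board 12 mm thick) of the fixed dark wooden box, 200 mm along x, 180 along y. It is 40 mm from the box's back edge, midway across. Axes are the box's: z up, x from the closed back (robot's side) to the drawer front. The catch's pad lies 40 mm below this point.
- catch (a joint): Downward travel of the spring catch in m, 0 at rest. Its steel pad, 40 mm across, is seen in the hole 40 mm under the box top. Pushing takes 3 N rising to about 8 N; after about 10 mm (tip 50 mm below the top face) it frees the drawer. 60 mm is a good tip depth; at 65 mm the dowel's collar meets the box top. It rises again when the dowel is drawn out; the drawer stays out.
- drawer (a joint): Travel of the drawer along the box's +x, away from the robot, in m: 0 latched shut, front flush with the box; when freed its own spring drives it out to 0.08 within about half a second. It has no handle and cannot be pulled.
- dibber: Bystander in the other hole of the stand: a dibber of the same pale wood with a low ball-shaped handle 36 mm diameter, a 54 mm collar and only a stubby cone 30 mm long below. Origin at the point of the cone, 60 mm above the table; z up; its top is 132 mm above the table. Too short to reach the catch.
- planter: Bystander, loose on the table on the side of the dark box where the stand is not: an open dark wooden box with a block of green florist's foam in it, no hole, 170 by 130 mm and 101 mm high. Origin on the table under its centre.
- pot: Bystander: empty terracotta pot, loose, about 100 mm across and 95 mm high, standing to the left of the drawer. Origin at the centre of its underside.

How it is judged:
On the way:
1. the drawer springs out while the dowel's tip is down in the release hole (value of joint drawer above 0.01 m and horizontal distance between dowel and release_hole below 0.02 m and z of dowel in the frame of release_hole below -0.02 m).
At the end, for the whole second after the job is handed in: The drawer stands at least 60 mm out and the dowel hangs at rest, released, in a hole of the stand: collar down on the board (tip within 6 mm of 25 mm above the table), upright within about 10 degrees, anywhere within the hole's play (value of joint drawer above 0.06 m and height (world z) of dowel between 0.019 and 0.031 m and angle between dowel's own z axis and vertical below 0.17 rad and x of dowel in the frame of stand between -0.016 and 0.016 m and y of dowel in the frame of stand between -0.062 and 0.062 m and linear speed of dowel below 0.03 m/s); the robot touches nothing.
It fails at once if the dibber is moved by more than 40 mm (distance of dibber from where it was at the start of the episode above 0.04 m).
It fails at once if the planter is moved by more than 40 mm (distance of planter from where it was at the start of the episode above 0.04 m).
It fails at once if the pot is moved by more than 40 mm (distance of pot from where it was at the start of the episode above 0.04 m).
It also fails if it takes over 51 s, if anything falls off the work surface, if the arm or the gripper's body presses on something with over 40 N, if the wrist force passes 120 N, or if a joint passes its speed limit or range.

## Working session

There is one attempt and no reset: what is moved stays moved. The work goes in short steps, Python scripts to look and compute and a tool call to move; the robot and the scene stay as the last step left them, time stands still between calls to the robot, and variables do not carry over. Pictures are saved under pics/ and viewed, and the job is handed in when it is done.

Besides the shell and the picture viewer there is one more tool, called after ">>>" as name(argument=value, ...), one argument or row to a line, values as JSON. send_rows: Moves the arm, as the interface text tells. Its arguments: {"type":"object","properties":{"series":{"type":"array"},"squeeze":{"type":"number"}},"required":["series"]}

```bash
ls; mkdir -p pics; python3 - <<'E'
from workcell import state,cams,manip
import cv2
for n in ("scene","top"):
    im=cams.read_camera(n); cv2.imwrite(f"pics/{n}0.png",im[:,:,::-1])
    m=cams.camera_model(n); print(n,m["K"],m["pose"])
s=state(); print(s, manip.hold_point_z)
E
```

```text
pics
scene [[601.70107748   0.         312.71381939]
 [  0.         601.70107748 246.47245157]
 [  0.           0.           1.        ]] [[-0.52722123  0.7455276  -0.40770868  1.16851413]
 [ 0.84968165  0.45752921 -0.26212232  0.40397327]
 [-0.00888079 -0.48461904 -0.87468024  1.33314742]
 [ 0.          0.          0.          1.        ]]
top [[554.49208154   0.         314.01518224]
 [  0.         554.49208154 233.95190065]
 [  0.           0.           1.        ]] [[-0.00679286 -0.99790802  0.06429183  0.51642612]
 [-0.99995859  0.00716801  0.00560624  0.02965078]
 [-0.00605536 -0.06425108 -0.99791539  1.08758616]
 [ 0.          0.          0.          1.        ]]
{'t': 0.1, 'joint_pos': array([ 1.33296582e+00,  2.38695602e-01, -1.41611242e-02,  1.31917164e+00,
       -2.15739243e-06,  1.57082586e+00]), 'qd': array([-7.66285454e-04, -1.62650287e-03,  3.14125553e-03,  7.74226246e-04,
        8.37646671e-04,  4.84345260e-06]), 'joint_torque': array([-1.40328652e-04, -5.39717960e+01,  3.46998882e+01,  1.33827527e-02,
       -2.53881285e-05,  7.64436493e-06]), 'ee_pos': array([0.12360359, 0.50987406, 0.23075855]), 'tool_rot': array([[ 2.35623279e-01, -2.88166213e-04, -9.71844425e-01],
       [ 9.71843687e-01, -1.19787098e-03,  2.35623455e-01],
       [-1.23204295e-03, -9.99999241e-01, -2.19377309e-06]]), 'wrist_force': array([-0.16578447,  0.08855603, -0.34434084]), 'moment': array([-0.01254363, -0.08967474,  0.01424689]), 'width': 0.9990751073929007} 0.0187
```

View pics/scene0.png

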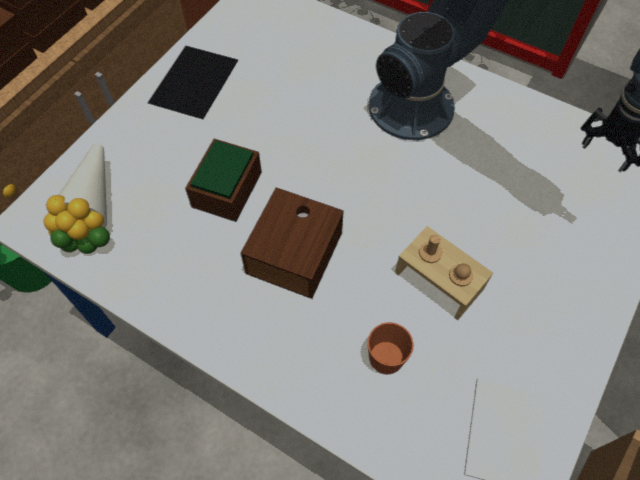

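View pics/top0.png

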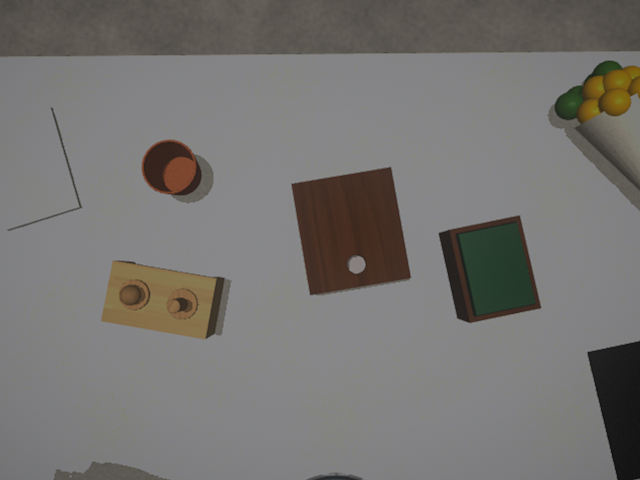

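The scene view shows the dowel at about (432,245) and the dibber at (462,272), with the box hole at (303,211). In the top view the hole is at (357,265), the dowel at (181,304), the dibber at (132,294) and the pot at (171,167). Next I'll measure these from masks.

```bash
cat > h.py <<'E'
import numpy as np,cv2
from workcell import state,cams,manip
def onplane(n,uv,z,m=None):
    m=m or cams.camera_model(n); P=np.array(m["pose"]);K=np.array(m["K"])
    d=P[:3,:3]@np.linalg.inv(K)@np.array([uv[0],uv[1],1.]); o=P[:3,3]
    return o+d*(z-o[2])/d[2]
def proj(n,p,m=None):
    m=m or cams.camera_model(n); P=np.array(m["pose"]);K=np.array(m["K"])
    c=K@(P[:3,:3].T@(np.array(p)-P[:3,3])); return c[:2]/c[2]
E
python3 - <<'E'
from h import *
t=cv2.imread("pics/top0.png"); s=cv2.imread("pics/scene0.png")
a=cv2.resize(t[250:350,90:240],None,fx=5,fy=5,interpolation=2)
b=cv2.resize(s[220:320,390:500],None,fx=5,fy=5,interpolation=2)
cv2.imwrite("pics/a.png",a);cv2.imwrite("pics/b.png",b)
# stand top (top view): wood mask
hsv=cv2.cvtColor(t,cv2.COLOR_BGR2HSV)
print(hsv[315,150],hsv[200,340],hsv[265,357],hsv[300,180], hsv[310,217])
def big(m,name,z):
    cs,_=cv2.findContours(m,cv2.RETR_EXTERNAL,cv2.CHAIN_APPROX_NONE); c=max(cs,key=cv2.contourArea)
    pts=np.array([onplane("top",p[0],z)[:2] for p in c],np.float32)
    r=cv2.minAreaRect(pts*1000); print(name,r); return c
m=cv2.inRange(hsv,(10,60,110),(30,255,255)); m[:, 260:]=0; m[:250]=0
big(m,"stand",.09)
m=cv2.inRange(hsv,(0,80,40),(20,255,140)); m[:, :280]=0;m[:,425:]=0;m[:150]=0;m[320:]=0
c=big(m,"box",.11)
# hole in box
mm=np.zeros_like(m); cv2.drawContours(mm,[c],-1,255,-1)
hole=cv2.bitwise_and(mm,cv2.bitwise_not(m)); cs,_=cv2.findContours(hole,0,1)
c=max(cs,key=cv2.contourArea); e=cv2.fitEllipse(c); print(e, onplane("top",e[0],.11))
# scene hole
hs=cv2.cvtColor(s,cv2.COLOR_BGR2HSV); print(hs[211,303],hs[214,303],hs[230,290])
E
```

```text
[ 19 114 134] [ 10 131  70] [  9  19 135] [14 96 56] [19 87 56]
stand ((465.54669189453125, 314.90313720703125), (189.7216796875, 110.09252166748047), 79.870361328125)
box ((585.2860717773438, -29.10742950439453), (198.48023986816406, 178.09059143066406), 9.21692180633545)
((356.0, 264.0), (18.438695907592773, 18.438695907592773), 0.0) [ 0.52589167 -0.03838009  0.11      ]
[  6 138  35] [ 10  11 144] [ 11 162  74]
```

View pics/a.png

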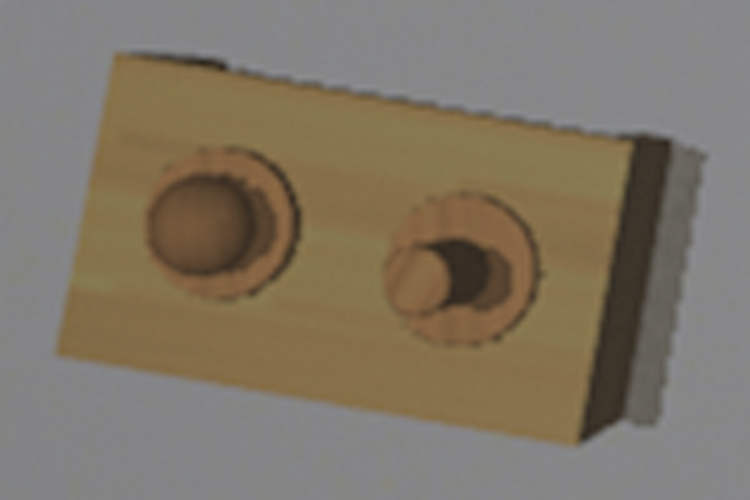

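View pics/b.png

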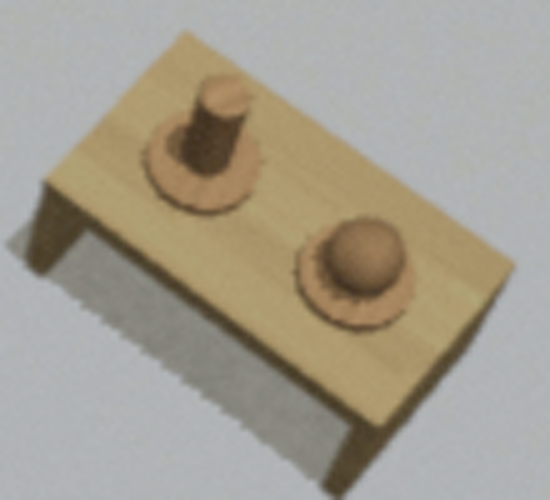

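Sizes check out (stand 190×110 mm, box 198×178 mm). The hole centroid and the box geometry agree to within 0.5 mm. Next I'll measure the dowel from both views.

```bash
python3 - <<'E'
from h import *
pt=lambda x,y,ox,oy:(ox+(x+.5)/5-.5,oy+(y+.5)/5-.5)
print("collar top",onplane("top",pt(462,268,90,250),.098), "scene",onplane("scene",pt(203,168,390,220),.098))
print("handle top",onplane("top",pt(417,281,90,250),.158), "scene",onplane("scene",pt(224,96,390,220),.158))
print("stand hole",np.array([465.5,314.9])-45*np.array([.176,.984]))
s=state();R=s["tool_rot"];p=s["ee_pos"]
tgt=np.array([.4575,.2705,.231]); print((R.T@(tgt-p))*100)
# scene hole ellipse
im=cv2.imread("pics/scene0.png");c=cv2.resize(im[190:235,280:330],None,fx=10,fy=10,interpolation=2);cv2.imwrite("pics/c.png",c)
E
```

```text
collar top [0.45858245 0.27059475 0.098     ] scene [0.46493971 0.27637223 0.098     ]
handle top [0.45787324 0.27098831 0.158     ] scene [0.46118331 0.27418485 0.158     ]
stand hole [457.58 270.62]
[-1.53960704e+01 -5.09318870e-03 -3.80897510e+01]
```

View pics/c.png

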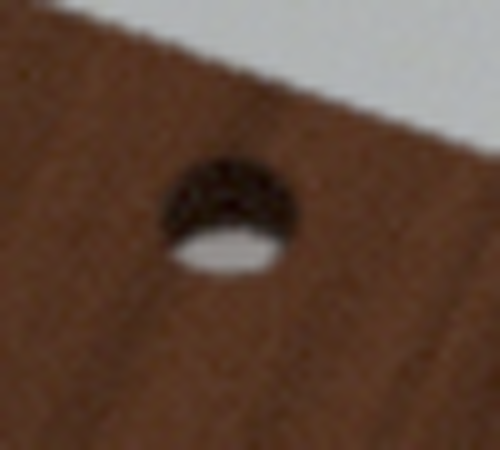

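>>> send_rows(
  series=[
    [[-1.5,0,-3.8,0.12,1],[-3.5,0,-8,0.24,1],[-5.5,0,-13,0.36,1],[-7.5,0,-18,0.48,1],[-9.5,0,-23,0.6,1],[-11.5,0,-28,0.72,1],[-13,0,-32,0.84,1],[-14.3,0,-35.3,0.96,1],[-15,0,-37,1.08,1],[-15.4,0,-38.1,1.2,1],[-15.4,0,-38.1,1.32,1],[-15.4,0,-38.1,1.44,1],[-15.4,0,-38.1,1.51,1],[-15.4,0,-38.1,1.51,1],[-15.4,0,-38.1,1.51,1]],
  ],
  squeeze=40,
)

```text
t: 1.35
ee_pos: [0.4575, 0.2703, 0.2307]
tool_rot: [[0.985, -0.001, 0.174], [-0.174, -0.002, 0.985], [-0.001, -1.0, -0.002]]
wrist_force: [0.2, 1.3, 0.4]
width: 0.998
```

```bash
python3 - <<'E'
from h import *
print("scene hole",onplane("scene",(303,211.3),.11))
m=cams.camera_model("wrist"); im=cams.read_camera("wrist"); cv2.imwrite("pics/w1.png",im[:,:,::-1])
s=state(); print(s["t"],s["ee_pos"],s["tool_rot"]);print(np.array(m["pose"]))
for p in ([.458,.2708,.158],[.458,.2708,.098],[.526,-.0385,.11]): print(proj("wrist",p,m))
E
```

```text
scene hole [ 0.52850437 -0.03339571  0.11      ]
1.4 [0.4574454  0.27044104 0.23074969] [[ 9.84883349e-01 -6.40425839e-04  1.73217720e-01]
 [-1.73218505e-01 -1.49520837e-03  9.84882284e-01]
 [-3.71747479e-04 -9.99998677e-01 -1.58353943e-03]]
[[ 0.98486141 -0.16508086 -0.05288013  0.47128153]
 [-0.17333497 -0.94091029 -0.29093438  0.34487786]
 [-0.00172777  0.29569603 -0.95528052  0.37247431]
 [ 0.          0.          0.          1.        ]]
[321.83386252 251.51046338]
[321.91960099 227.42388138]
[437.47841674 501.4909752 ]
```

View pics/w1.png

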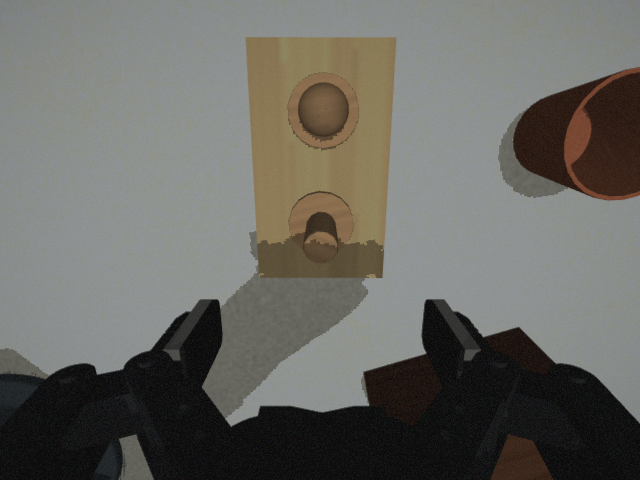

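The wrist view shows the handle top at about (321,246) and the collar at about (321,222), between the jaws. Both sit about 5 px above the prediction.

```bash
python3 - <<'E'
from h import *
m=cams.camera_model("wrist");print(m["K"][0])
im=cv2.imread("pics/w1.png");c=im[180:290,260:390];cv2.imwrite("pics/w1c.png",cv2.resize(c,None,fx=6,fy=6,interpolation=2))
print(onplane("wrist",(320.5,246),.158,m),onplane("wrist",(321,222),.098,m))
g=im[:200]; hsv=cv2.cvtColor(im,cv2.COLOR_BGR2HSV); mk=cv2.inRange(hsv,(10,60,60),(28,255,255)); mk[300:]=0; mk[:,450:]=0
c=max(cv2.findContours(mk,0,1)[0],key=cv2.contourArea)
pts=np.array([onplane("wrist",p[0],.09,m)[:2] for p in c],np.float32); print(cv2.minAreaRect(pts*1000))
E
```

```text
[344.64221538   0.         321.63603243]
[0.45774603 0.27483257 0.158     ] [0.45801133 0.27560334 0.098     ]
((464.59759521484375, 317.11822509765625), (189.27017211914062, 109.85367584228516), 79.95433807373047)
```

View pics/w1c.png

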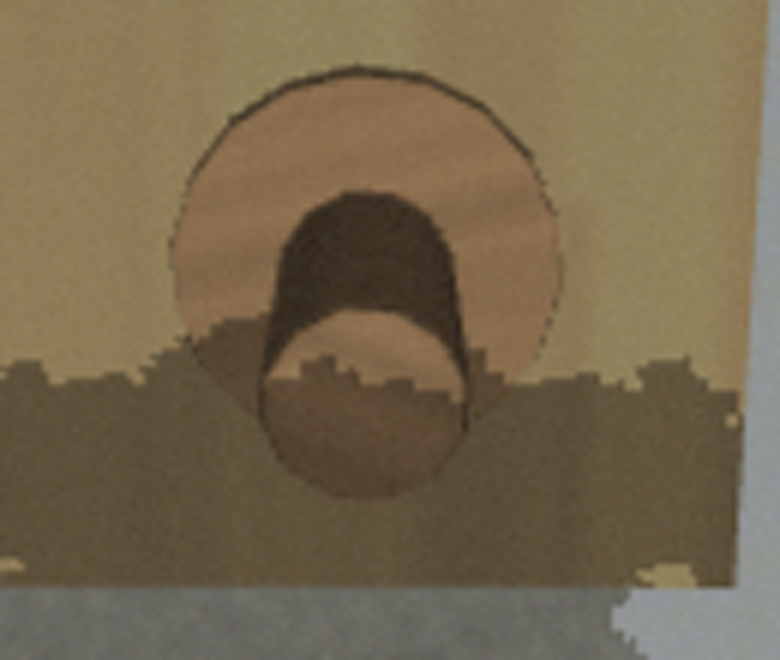

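>>> send_rows(
  series=[
    [[0.05,0,0.28,0,1],[0.05,2.5,0.28,0,1],[0.05,5,0.28,0,1],[0.05,7.5,0.28,0,1],[0.05,9.5,0.28,0,1],[0.05,11,0.28,0,1],[0.05,11.8,0.28,0,1],[0.05,11.8,0.28,0,1],[0.05,11.8,0.28,0,-1],[0.05,11.8,0.28,0,-1],[0.05,11.8,0.28,0,-1],[0.05,11.8,0.28,0,-1],[0.05,11.8,0.28,0,-1],[0.05,11.8,0.28,0,-1],[0.05,11.8,0.28,0,-1],[0.05,11.8,0.28,0,-1],[0.05,11.8,0.28,0,-1]],
  ],
  squeeze=50,
)

```text
t: 2.82
ee_pos: [0.4587, 0.2732, 0.1135]
tool_rot: [[0.985, 0.0, 0.173], [-0.173, -0.001, 0.985], [0.001, -1.0, -0.001]]
wrist_force: [-0.8, -0.8, 5.8]
width: 0.266
```

```bash
python3 - <<'E'
from h import *
m=cams.camera_model("wrist"); im=cams.read_camera("wrist"); cv2.imwrite("pics/w2.png",im[:,:,::-1])
s=state(); print(s["t"],s["ee_pos"],s["width"],s["wrist_force"])
E
```

```text
2.8667 [0.45863557 0.2731285  0.11350032] 0.2660353763086227 [-1.45610628 -0.79692952  6.06695754]
```

View pics/w2.png

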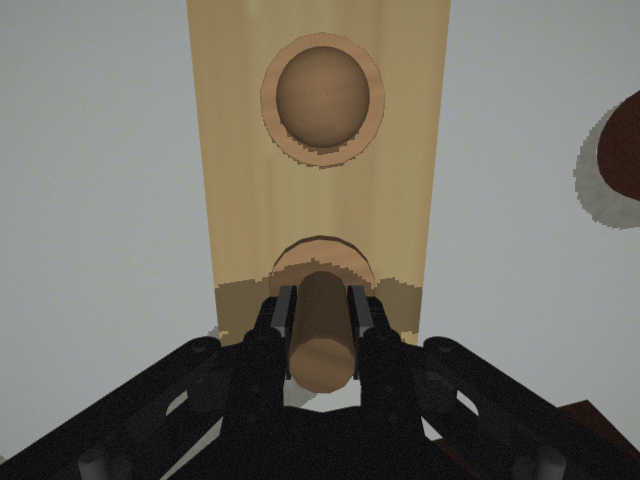

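Width 0.266 is about 23 mm, which matches the 24 mm handle. The view shows the handle between the pads, with its top at about (322,366). Lifting.

>>> send_rows(
  series=[
    [[0,-1,0,0,-1],[0,-3,0,0,-1],[0,-5.5,0,0,-1],[0,-8,0,0,-1],[0,-10.5,0,0,-1],[0,-12.5,0,0,-1],[0,-14,0,0,-1],[0,-14.5,0,0,-1],[0,-14.5,0,0,-1]],
  ],
)

```text
t: 3.62
ee_pos: [0.4591, 0.2735, 0.26]
tool_rot: [[0.985, 0.003, 0.173], [-0.173, 0.001, 0.985], [0.002, -1.0, 0.001]]
wrist_force: [0.6, 0.4, -0.6]
width: 0.27
```

```bash
python3 - <<'E'
from h import *
m=cams.camera_model("wrist"); im=cams.read_camera("wrist"); cv2.imwrite("pics/w3.png",im[:,:,::-1])
s=state(); print(s["t"],s["ee_pos"],s["width"],s["wrist_force"])
im=cams.read_camera("scene"); cv2.imwrite("pics/s3.png",cv2.resize(im[120:320,330:530,::-1],None,fx=3,fy=3))
im=cams.read_camera("top"); cv2.imwrite("pics/t3.png",im[:,:,::-1])
R=s["tool_rot"]; print(R,R.T@(np.array([.526,-.038,.2585])-s["ee_pos"])*100)
E
```

```text
3.6667 [0.45866704 0.27327519 0.25870497] 0.2676855932117385 [ 0.22090149  0.6224827  -1.45569225]
[[ 9.84887112e-01  9.57320722e-04  1.73194862e-01]
 [-1.73194489e-01 -4.60881569e-04  9.84887535e-01]
 [ 1.02267557e-03 -9.99999436e-01 -2.88113644e-04]] [ 12.02262993   0.04128878 -29.49092769]
```

View pics/w3.png

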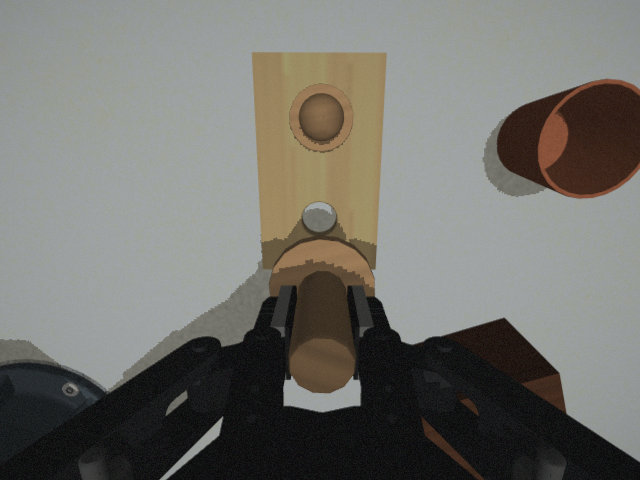

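View pics/s3.png

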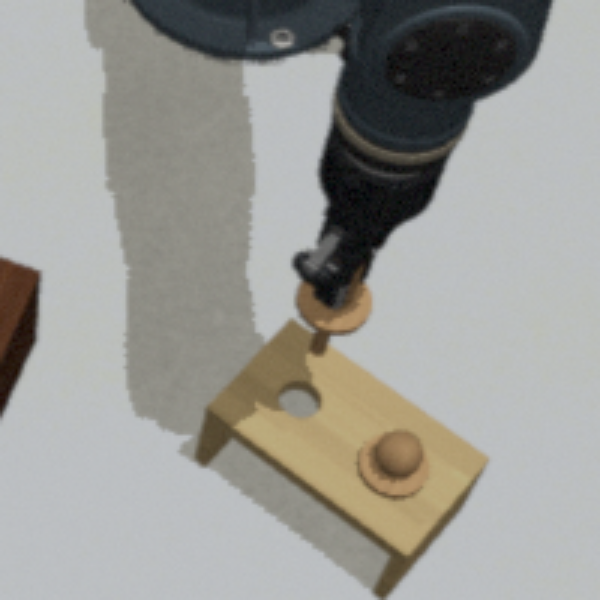

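The dowel is held without slip and hangs upright, with the empty stand hole visible at (320,217). Next I'll measure the held dowel and the stand hole in the wrist view, then move over the box.

>>> send_rows(
  series=[
    [[0.8,0,-2,0,-1],[2,0,-5,0,-1],[3.3,0,-8,0,-1],[4.7,0,-11.5,0,-1],[6.1,0,-15,0,-1],[7.5,0,-18.5,0,-1],[8.9,0,-22,0,-1],[10,0,-25,0,-1],[11,0,-27.3,0,-1],[11.7,0,-28.8,0,-1],[12,0,-29.5,0,-1],[12,0,-29.5,0,-1],[12,0,-29.5,0,-1],[12,0,-29.5,0,-1]],
  ],
)

```text
t: 4.93
ee_pos: [0.5249, -0.0373, 0.2575]
tool_rot: [[0.985, -0.002, 0.172], [-0.172, -0.001, 0.985], [-0.002, -1.0, -0.001]]
wrist_force: [-0.4, -0.4, -1.1]
width: 0.269
```

```bash
python3 - <<'E'
from h import *
m=cams.camera_model("wrist"); im=cams.read_camera("wrist"); cv2.imwrite("pics/w4.png",im[:,:,::-1])
s=state(); print(s["t"],s["ee_pos"],s["width"],s["wrist_force"]); print(s["tool_rot"])
np.save("w4pose.npy",m["pose"])
z=s["ee_pos"][2]+.1330-.0885
print("handle top xy", onplane("wrist",(322,366),z,m)-s["ee_pos"])
im=cams.read_camera("top"); cv2.imwrite("pics/t4.png",im[:,:,::-1])
E
```

```text
4.9833 [ 0.52495853 -0.03722775  0.25774704] 0.26444867191940036 [ 0.2824352   0.11016694 -0.50570443]
[[ 0.98510523 -0.00143717  0.17194657]
 [-0.1719485  -0.00134932  0.98510502]
 [-0.00118375 -0.99999806 -0.00157634]]
handle top xy [0.00082145 0.00109215 0.0445    ]
```

View pics/w4.png

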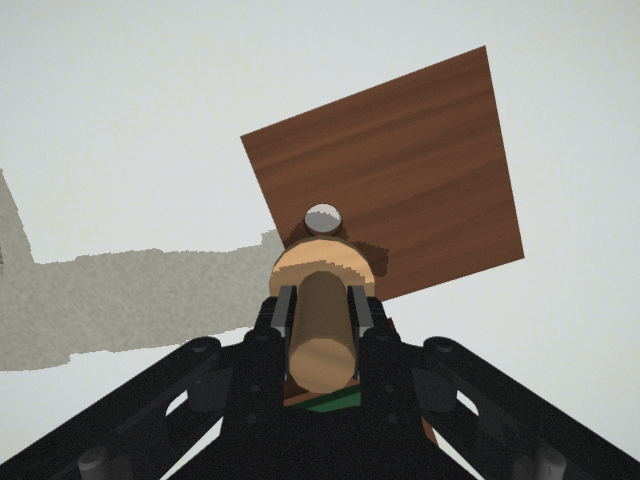

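View pics/t4.png

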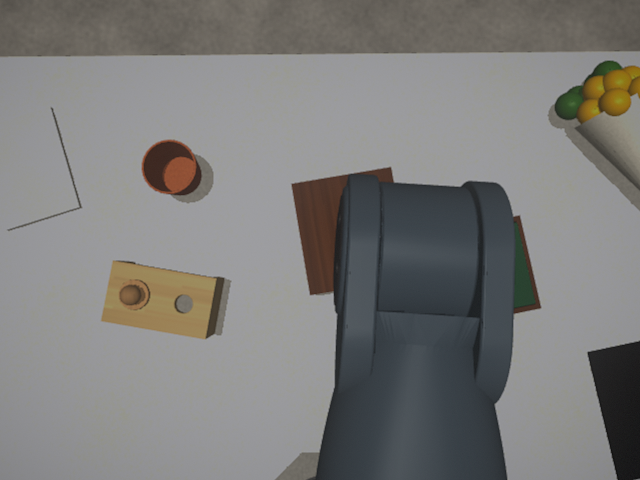

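The wrist view shows the box hole at about (323,218), just beyond the collar. I'll compare it with the held dowel's axis in the same camera.

```bash
python3 - <<'E'
from h import *
m=cams.camera_model("wrist"); s=state()
T=np.eye(4);T[:3,:3]=s["tool_rot"];T[:3,3]=s["ee_pos"]
C=np.linalg.inv(T)@np.array(m["pose"]); np.save("C.npy",C)
for f,z,u0,v0 in(("w4",.11,290,185),("w3",.09,290,185)):
    im=cv2.imread(f"pics/{f}.png")
    cv2.imwrite(f"pics/{f}c.png",cv2.resize(im[v0:v0+70,u0:u0+66],None,fx=8,fy=8,interpolation=2))
for p in [(323,218),(323,222)]: print(onplane("wrist",p,.11,m))
E
python3 -c "
import cv2,numpy as np
a=cv2.imread('pics/w4c.png');b=cv2.imread('pics/w3c.png')
o=np.hstack([a,b]);cv2.imwrite('pics/wc.png',cv2.resize(o,(792,420)))"
```

```text
[ 0.52713285 -0.03264577  0.11      ]
[ 0.52652644 -0.0361575   0.11      ]
```

View pics/wc.png

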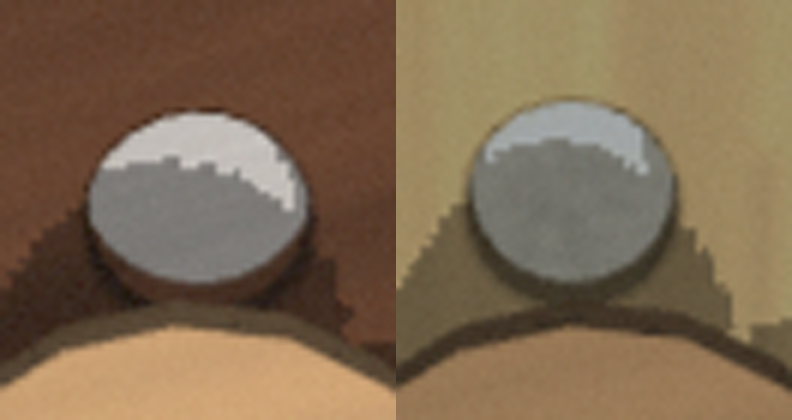

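Wrist and scene views agree on the hole, about (0.527, -0.033). The top view reads about 3 mm low in y for the dowel too. I'll shift slightly and lower the tip to just inside the hole, then check the force.

>>> send_rows(
  series=[
    [[0.07,0,0.28,0,-1],[0.07,1,0.28,0,-1],[0.07,2,0.28,0,-1],[0.07,3,0.28,0,-1],[0.07,4,0.28,0,-1],[0.07,4.5,0.28,0,-1],[0.07,5,0.28,0,-1],[0.07,5.5,0.28,0,-1],[0.07,6,0.28,0,-1],[0.07,6.5,0.28,0,-1],[0.07,7,0.28,0,-1],[0.07,7.5,0.28,0,-1],[0.07,8,0.28,0,-1],[0.07,8.4,0.28,0,-1],[0.07,8.4,0.28,0,-1]],
  ],
)

```text
t: 6.28
ee_pos: [0.5257, -0.0346, 0.1729]
tool_rot: [[0.985, -0.003, 0.172], [-0.172, -0.001, 0.985], [-0.002, -1.0, -0.002]]
wrist_force: [-0.3, -0.3, -0.7]
width: 0.271
```

```bash
python3 - <<'E'
from h import *
m=cams.camera_model("wrist"); im=cams.read_camera("wrist"); cv2.imwrite("pics/w5.png",im[:,:,::-1])
im=cams.read_camera("scene"); cv2.imwrite("pics/s5.png",cv2.resize(im[150:350,200:400,::-1],None,fx=3,fy=3))
s=state(); print(s["t"],s["ee_pos"],s["wrist_force"])
E
```

```text
6.3833 [ 0.52604537 -0.03467295  0.17377539] [ 0.24265087 -0.40402323 -1.5725609 ]
```

View pics/w5.png

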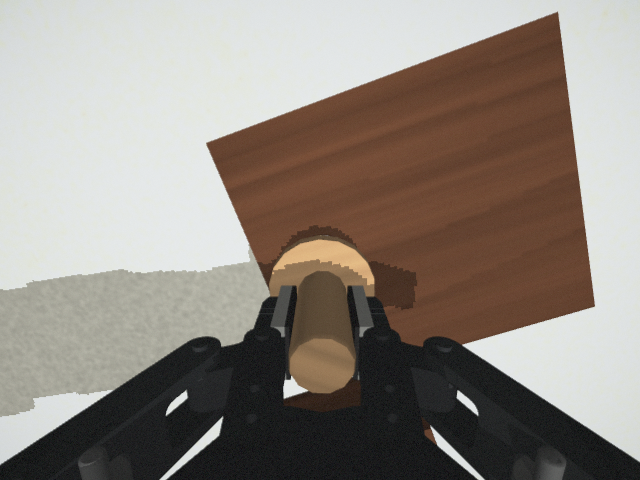

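View pics/s5.png

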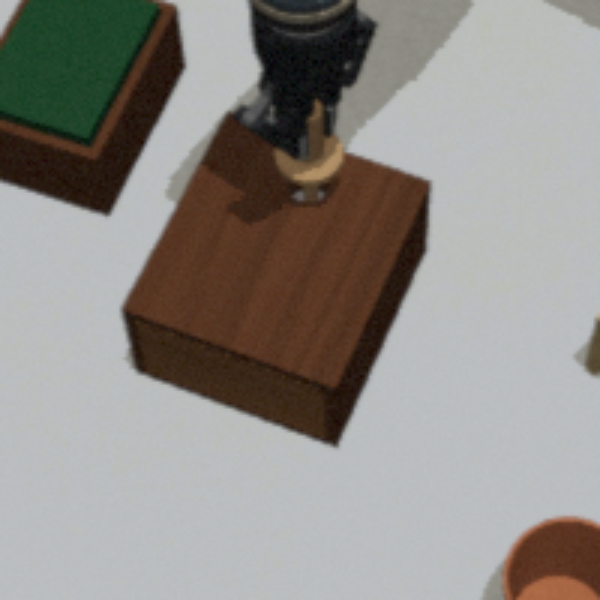

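The tip is inside the hole with no contact force, and the shaft is centred in it. Pushing to about 60 mm depth.

>>> send_rows(
  series=[
    [[0,0.6,0,0,-1],[0,1.2,0,0,-1],[0,1.7,0,0,-1],[0,2.1,0,0,-1],[0,2.5,0,0,-1],[0,2.9,0,0,-1],[0,3.2,0,0,-1],[0,3.5,0,0,-1],[0,3.5,0,0,-1],[0,3.5,0,0,-1],[0,3.5,0,0,-1],[0,3.5,0,0,-1],[0,3.5,0,0,-1]],
  ],
)

```text
t: 7.47
ee_pos: [0.5261, -0.0347, 0.1389]
tool_rot: [[0.985, -0.001, 0.172], [-0.172, -0.001, 0.985], [-0.001, -1.0, -0.002]]
wrist_force: [-0.6, -0.4, 4.7]
width: 0.266
```

```bash
python3 - <<'E'
from h import *
im=cams.read_camera("wrist"); cv2.imwrite("pics/w6.png",im[:,:,::-1])
im=cams.read_camera("scene"); cv2.imwrite("pics/s6.png",cv2.resize(im[150:350,200:400,::-1],None,fx=3,fy=3))
s=state(); print(s["t"],s["ee_pos"],s["wrist_force"])
E
```

```text
7.5667 [ 0.52605124 -0.03473265  0.13890808] [ 0.06766851 -0.65608514  4.644689  ]
```

View pics/s6.png

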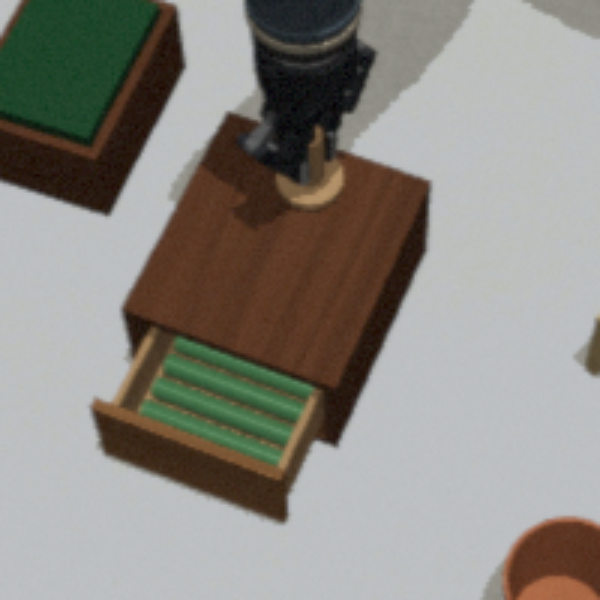

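View pics/w6.png

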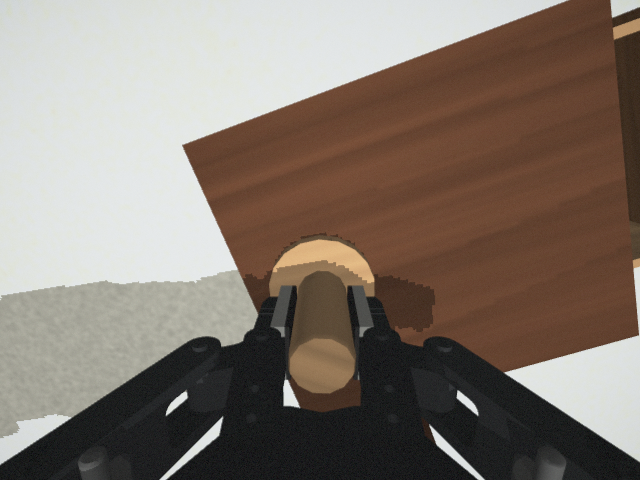

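The drawer is out: the scene view shows its open front at about (190,450) in the crop. The dowel hasn't slipped. Lifting out and working out the return target.

>>> send_rows(
  series=[
    [[0,-1,0,0,-1],[0,-2.5,0,0,-1],[0,-4.5,0,0,-1],[0,-6.5,0,0,-1],[0,-8.5,0,0,-1],[0,-10.5,0,0,-1],[0,-11.7,0,0,-1],[0,-12.2,0,0,-1],[0,-12.2,0,0,-1]],
  ],
)

```text
t: 8.32
ee_pos: [0.5265, -0.0346, 0.262]
tool_rot: [[0.985, 0.0, 0.172], [-0.172, -0.001, 0.985], [0.0, -1.0, -0.001]]
wrist_force: [-0.4, -0.5, -1.0]
width: 0.264
```

```bash
python3 - <<'E'
from h import *
C=np.load("C.npy"); K=cams.camera_model("wrist")["K"]
T=np.eye(4);T[:3,:3]=[[ 9.84887112e-01,9.57320722e-04,1.73194862e-01],[-1.73194489e-01,-4.60881569e-04,9.84887535e-01],[1.02267557e-03,-9.99999436e-01,-2.88113644e-04]];T[:3,3]=[0.45866704,0.27327519,0.25870497]
h=onplane("w",(319,215.8),.09,dict(K=K,pose=T@C)); print("stand hole wrist",h)
s=state();R=s["tool_rot"];print(s["ee_pos"],s["wrist_force"])
d=h[:2]-[.0008,.0011]; print("TCP tgt",d, R.T@(np.array([*d,s["ee_pos"][2]])-s["ee_pos"])*100)
E
```

```text
stand hole wrist [0.45703473 0.27564636 0.09      ]
[ 0.52652856 -0.03458835  0.26199767] [-0.44575835 -0.47833317 -1.02709797]
TCP tgt [0.45623473 0.27454636] [-12.23216418  -0.04791448  29.24768004]
```

>>> send_rows(
  series=[
    [[-0.8,0,2,0,-1],[-2,0,5,0,-1],[-3.3,0,8,0,-1],[-4.7,0,11.5,0,-1],[-6.1,0,15,0,-1],[-7.5,0,18.5,0,-1],[-8.9,0,22,0,-1],[-10,0,25,0,-1],[-11,0,27.2,0,-1],[-11.8,0,28.5,0,-1],[-12.15,0,29.2,0,-1],[-12.15,0,29.2,0,-1],[-12.15,0,29.2,0,-1],[-12.15,0,29.2,0,-1]],
  ],
)

```text
t: 9.48
ee_pos: [0.4571, 0.273, 0.2612]
tool_rot: [[0.985, -0.0, 0.173], [-0.173, -0.002, 0.985], [0.0, -1.0, -0.002]]
wrist_force: [-0.2, 0.9, -0.6]
width: 0.267
```

```bash
python3 - <<'E'
from h import *
im=cams.read_camera("wrist"); cv2.imwrite("pics/w7.png",im[:,:,::-1])
s=state(); print(s["t"],s["ee_pos"],s["wrist_force"]); print(s["tool_rot"])
im=cams.read_camera("scene"); cv2.imwrite("pics/s7.png",im[:,:,::-1])
E
```

```text
9.5333 [0.45725716 0.27287591 0.26135462] [-0.14937282 -0.51819626 -0.60414096]
[[ 9.84938718e-01  2.79034794e-05  1.72903791e-01]
 [-1.72903414e-01 -1.93790117e-03  9.84936878e-01]
 [ 3.62553626e-04 -9.99998122e-01 -1.90388929e-03]]
```

View pics/w7.png

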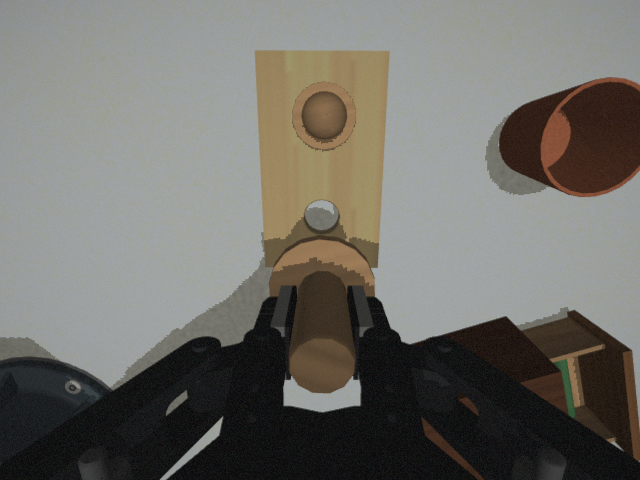

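The hole lies in line with the dowel axis at (322,215). Lowering into it.

>>> send_rows(
  series=[
    [[0,1,0.1,0,-1],[0,2.5,0.13,0,-1],[0,4.5,0.13,0,-1],[0,6,0.13,0,-1],[0,7,0.13,0,-1],[0,7.7,0.13,0,-1],[0,8.3,0.13,0,-1],[0,8.9,0.13,0,-1],[0,9.5,0.13,0,-1],[0,10,0.13,0,-1],[0,10,0.13,0,-1]],
  ],
)

```text
t: 10.5
ee_pos: [0.4573, 0.2738, 0.1606]
tool_rot: [[0.985, -0.001, 0.173], [-0.173, -0.002, 0.985], [-0.0, -1.0, -0.002]]
wrist_force: [-0.3, -0.2, -1.0]
width: 0.269
```

```bash
python3 - <<'E'
from h import *
im=cams.read_camera("wrist"); cv2.imwrite("pics/w8.png",im[:,:,::-1])
s=state(); print(s["t"],s["ee_pos"],s["wrist_force"])
im=cams.read_camera("scene"); cv2.imwrite("pics/s8.png",cv2.resize(im[200:330,370:520,::-1],None,fx=4,fy=4))
E
```

```text
10.55 [0.45741146 0.27394027 0.16116567] [-0.05573341  0.31022434 -1.21108418]
```

View pics/s8.png

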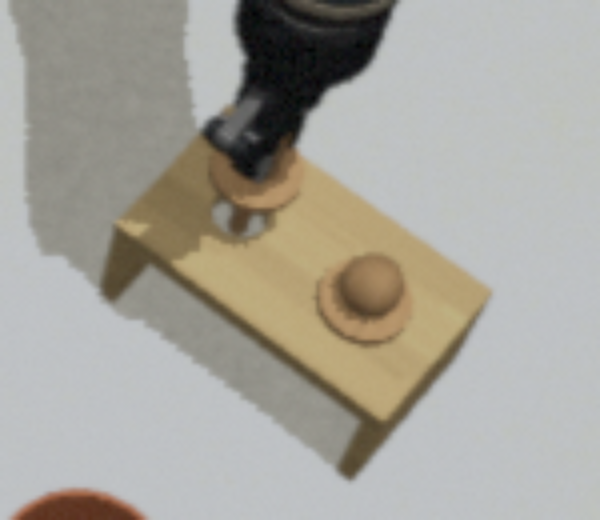

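The tip is in the hole with no force. Lowering the rest of the way and opening.

>>> send_rows(
  series=[
    [[0,1,0,0,-1],[0,2,0,0,-1],[0,3,0,0,-1],[0,3.8,0,0,-1],[0,4.3,0,0,-1],[0,4.6,0,0,-1],[0,4.7,0,0,-1],[0,4.7,0,0,-1],[0,4.7,0,0,-1]],
  ],
)

```text
t: 11.35
ee_pos: [0.4578, 0.2741, 0.1148]
tool_rot: [[0.985, 0.001, 0.173], [-0.173, -0.001, 0.985], [0.001, -1.0, -0.001]]
wrist_force: [-0.5, 0.8, -1.2]
width: 0.269
```

>>> send_rows(
  series=[
    [[0,0,0,0,-0.2],[0,0,0,0,0.2],[0,0,0,0,0.6],[0,0,0,0,1],[0,0,0,0,1],[0,0,0,0,1],[0,0,0,0,1],[0,0,0,0,1]],
  ],
)

```text
t: 12.02
ee_pos: [0.4578, 0.2741, 0.1148]
tool_rot: [[0.985, 0.001, 0.173], [-0.173, -0.001, 0.985], [0.001, -1.0, -0.001]]
wrist_force: [-0.3, -0.2, -0.1]
width: 1.001
```

```bash
python3 - <<'E'
from h import *
im=cams.read_camera("wrist"); cv2.imwrite("pics/w9.png",im[:,:,::-1])
s=state(); print(s["t"],s["ee_pos"],s["wrist_force"],s["width"])
E
```

```text
12.0667 [0.45782542 0.27408792 0.11480192] [-0.50712974 -0.5916722   1.17795554] 0.9981015559922408
```

View pics/w9.png

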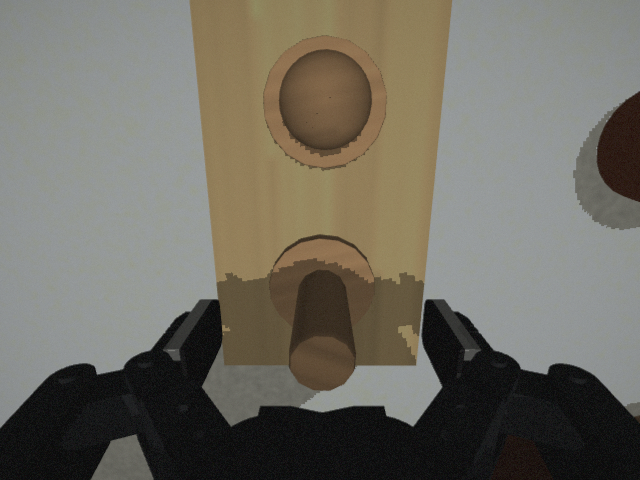

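The dowel stands free between the open jaws, with its handle top at (322,363). Retreating straight up.

>>> send_rows(
  series=[
    [[0,-0.8,0,0,1],[0,-2.5,0,0,1],[0,-5,0,0,1],[0,-7.5,0,0,1],[0,-10,0,0,1],[0,-12,0,0,1],[0,-13,0,0,1],[0,-13,0,0,1],[0,-13,0,0,1],[0,-13,0,0,1]],
  ],
)

```text
t: 12.9
ee_pos: [0.4572, 0.274, 0.2435]
tool_rot: [[0.985, -0.001, 0.173], [-0.173, -0.002, 0.985], [-0.001, -1.0, -0.003]]
wrist_force: [0.2, 0.0, -0.1]
width: 1.0
```

```bash
python3 - <<'E'
from h import *
m=cams.camera_model("wrist");im=cams.read_camera("wrist"); cv2.imwrite("pics/w10.png",im[:,:,::-1])
s=state(); print(s["t"],s["ee_pos"],s["wrist_force"])
im=cams.read_camera("scene"); cv2.imwrite("pics/s10.png",im[:,:,::-1])
for p in ([.458,.2745,.158],[.458,.2745,.098]): print(proj("wrist",p,m))
E
```

```text
12.95 [0.45713823 0.27392022 0.24337324] [ 0.32324011  0.64324528 -0.72123311]
[322.18656325 245.16713826]
[322.19671937 223.24371819]
```

View pics/w10.png

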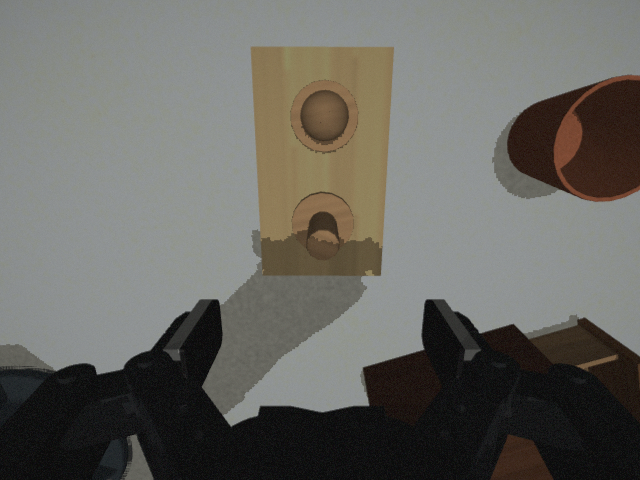

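View pics/s10.png

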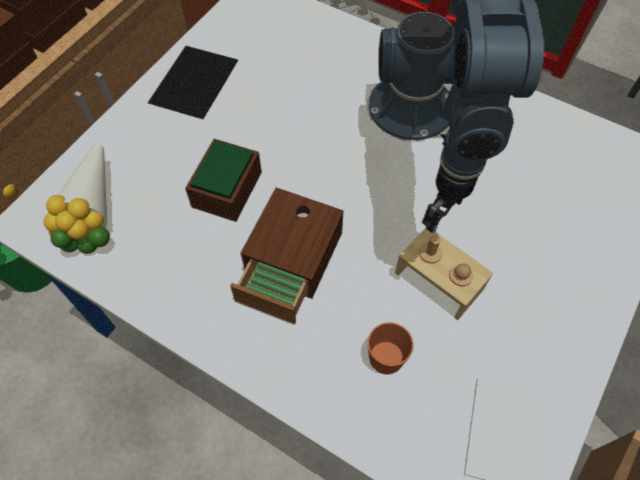

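The wrist view has the handle top at (323,244) and the collar at (323,222), within about 1 px of an upright, seated dowel. In the scene view the drawer is open, and the pot (390,348), planter and dibber haven't moved. Handing in.

```bash
python3 -c "
from workcell import manip; print(manip.close_job())"
```

```text
the job is handed in; nothing more can be done
None
```

The drawer is open and the dowel is back in its hole in the stand, released. I handed the job in at about 13 s of the 51 s allowed; no verdict was reported.

- **Catch:** I lowered the dowel through the box-top hole to about 60 mm tip depth. The pushing force at the bottom read about 5 N. The scene picture showed the drawer spring out while the tip was still in the hole.
- **Dowel:** After release and retreat, the wrist view has its handle top and collar within about 1 px of where an upright, seated dowel should appear. The jaws are open above it and touching nothing.
- **Bystanders:** By eye, the dibber, planter and pot are where they started in the final scene picture.
- **Disagreement:** The top camera read y about 3 to 5 mm lower than the wrist and scene cameras. I went with the wrist and scene values, and both insertions went in without side contact.
- **Not measured:** I judged the drawer's opening from the picture rather than measuring it. It looked fully out, at about 80 mm.

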